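Route the orange filament into the printer feeder

TASK

Load the orange filament: with a fingertip, push the selector's aluminium pointer round until it points straight at the port with the orange collar and leave it there. Then push the feeder's red lever fully closed against its stop. Only push them, do not pull either up off its seat, and leave the other things on the bench where they are.

Things in the scene. Friction and masses are not known exactly. Their poses are not given: they have to be found in the camera images.
- selector: Filament selector, screwed to the table: dark plate 10 mm thick, from -160 to +50 mm along its x and +-155 mm along its y; z up. Origin: on the pointer's vertical pivot axis, at table level. A fixed grey boss (52 mm dia, up to 32 mm high) and above it the pointer's hub (38 mm dia, up to 68 mm high) stand on the axis. The ports stand on the -x side, 135 mm from the axis.
- pointer (a joint): Pointer angle, rad, -1.6 to 1.6, about the vertical axis. At q it points along selector direction pi + q (0 = the selector's -x; positive = counter-clockwise from above). Starts at -0.25 to 0.25; ports are at -1.2, -0.6, 0.6, 1.2. Friction of 0.06 N m holds it where it is left; no detents. It sits on a spring-loaded spindle and could be pulled up, which must not happen.
- pointer_tip (a point): Tip of the pointer, a bare aluminium arm reaching 110 mm from the axis, 12 mm wide (6 mm over the last 20 mm), underside 40 mm and top 58 mm above the table; the point is at mid-height, 49 mm. Between 30 and 118 mm from the axis nothing but the 10 mm plate lies under or beside the arm.
- pointer_aim (a point): Imaginary point in line with the pointer, 26 mm beyond its tip, 135 mm from the axis: over the centre of a port when the pointer points straight at it.
- port_orange: Port with orange collar: upright cylinder 32 mm dia, 22 mm high, standing on the selector plate (10 to 32 mm above the table). Origin: centre of its underside. Which port stands in which of the four places varies.
- port_blue: Port with blue collar: upright cylinder 32 mm dia, 22 mm high, standing on the selector plate (10 to 32 mm above the table). Origin: centre of its underside. Which port stands in which of the four places varies.
- port_green: Port with green collar: upright cylinder 32 mm dia, 22 mm high, standing on the selector plate (10 to 32 mm above the table). Origin: centre of its underside. Which port stands in which of the four places varies.
- port_white: Port with white collar: upright cylinder 32 mm dia, 22 mm high, standing on the selector plate (10 to 32 mm above the table). Origin: centre of its underside. Which port stands in which of the four places varies.
- feeder: Filament feeder, screwed to the table: upright stepper motor, 42 x 42 mm, with a grey top plate 66 (x) x 60 (y) mm at 38 to 44 mm height, a brass gear and a black stop block (16 x 14 mm, 68 mm high, 24 mm from the axis, on the lever's +y side when shut). Origin: on the lever's vertical pivot axis, at table level; z up.
- lever (a joint): Angle of the feeder's red lever, rad: 0 fully open, 1.3 fully closed on its stop. At q it points along feeder direction pi + 1.3 - q (grows clockwise from above); closed, it points along the feeder's -x and touches the black block. Starts at 0 to 0.55. Friction of 0.05 N m holds it; no spring turns it. It sits on a spring-loaded pin and must not be pulled up.
- lever_tip (a point): Centre of the round end (18 mm dia) of the red lever, 92 mm from its axis. The lever is 12 mm wide, its underside 51 mm and its top 67 mm above the table; the point is at mid-height, 59 mm. From 45 mm from the axis outwards it overhangs free table.
- bit_tower: Bystander: yellow stepped screw-bit holder, 54 dia x 70 high (mm). Origin: centre of its underside.
- bowl: Bystander: steel parts bowl, 100 dia x 35 high (mm). Origin: centre of its underside.
- screwdriver: Bystander: screwdriver with blue handle, 170 long, lying (mm). Origin: on its underside, on the table.
- spare_motor: Bystander: loose stepper motor, 42 x 42 x 40 with a 22 mm shaft, upright (mm). Origin: centre of its underside.
- mug: Bystander: white mug, 80 dia x 90 high (mm). Origin: centre of its underside.
- marker: Bystander: white marker pen with blue cap, 140 long, lying (mm). Origin: on its underside, on the table.
Mind the look-alikes: they are no part of the job. What is shaped like the feeder but purple or turquoise is not meant.

How it is judged:
On the way, in this order (a step that is already met when the one before it is completed fails the run):
1. the pointer points at the orange port while the lever is not yet closed (horizontal distance between pointer_aim and port_orange below 0.013 m), for 0.3 s.
2. the lever is fully closed with the pointer still on the orange port (horizontal distance between pointer_aim and port_orange below 0.013 m and value of joint lever above 1.24 rad), for 0.2 s.
At the end, for the whole second after the job is handed in: The pointer's line passes within 13 mm of the orange port's centre at the port circle (about 5.5 degrees), the lever is closed to at least 1.24 of 1.3 rad, and both are at rest (all of step 2 and velocity of joint pointer between -0.05 and 0.05 rad/s and velocity of joint lever between -0.05 and 0.05 rad/s); the robot touches nothing.
It fails at once if one of the bystanders is moved or lifted more than 20 mm (distance of any of bit_tower, bowl, screwdriver, spare_motor, mug, marker from where it was at the start of the episode above 0.02 m).
It fails at once if the pointer is lifted more than 8 mm off its seat (height (world z) of pointer_tip above 0.057 m).
It fails at once if the lever is lifted more than 8 mm off its seat (height (world z) of lever_tip above 0.067 m).
It also fails if it takes over 64 s, if anything falls off the work surface, if the arm or the gripper's body presses on something with over 40 N, if the wrist force passes 120 N, or if a joint passes its speed limit or range.

ROBOT

A 6-joint arm with a two-finger parallel gripper is mounted at the origin on the work surface. World frame = base frame: x ahead of the robot, y to its left, z up, the work surface at z = 0. Lengths are in m, angles in rad, forces in N, time in s.
With the tool pointing down it reaches from about 0.35 to 0.725 m from the base axis. Payload 4.3 kg.
Tool frame: the origin (TCP) lies on the front face of the gripper's body, between the roots of the fingers; the fingertips stand 73 mm ahead of it and the grasp point (between the pads) lies manip.pinch_z ahead of it (manip.pinch_z is the distance from the TCP to the grasp point, in m); z points along the fingers, y is the line along which they close (so a half turn about z gives the same grasp; the last joint's range is limited). The gripper opens to 85 mm and grips with 20 to 120 N. Pads are 22 mm wide; open, the fingers measure 114 mm over their backs; the gripper's body (76 mm by 85 mm) begins 54 mm behind the grasp point. The pads swing forward as they close: fully open they stand 13 mm farther back than shut.
Start: joints at [1.115, 0.377, 0.081, 1.274, 0, 1.46], TCP at [0.195, 0.541, 0.304] pointing down, gripper open.
Joint ranges: [-2.72, 2.72], [-0.84, 1.66], [-1.02, 1.22], [-1.77, 2.12], [-1.37, 1.28], [-3.14, 3.14]. Speed limits (rad/s): [2.57, 2.57, 3.14, 3.14, 3.14, 3.14].

INTERFACE

Orientations are given as a unit quaternion [x, y, z, w].
In Python, from workcell import manip gives the robot as it stands. The module is installed in compiled form; this text tells all that it offers.
- The arm moves only by the tool apply_moves, never from a script. Its argument "targets" is a list of rows, each an object of numbers: "tx", "ty", "tz": the shift along the tool's x, y, z in m; "turn": the turn about the tool's z in degrees; "jaw": the closure, from -1 (fully open) to 1 (shut). A call has 1 to 10 rows; each row is the pose to reach, as a shift and turn from the pose commanded when the call began, along the tool's axes at that moment; what a row does not reach only later rows make up. A row lasts 1/10 s, in which the tool goes at most 50 mm and 8.59 degrees, less where a joint would pass 70% of its speed; a pose out of reach is approached as far as the arm can. A call with a gripper value outside its range is refused whole. The fingers move at their own pace and stop on an object; the grip force is fixed at half the most. Time passes only in rows, so rows that repeat a pose let the fingers close. It gives the time, the measured TCP pose, the force, the opening and the grip force at its end, in the units of the state.
- manip.sense(): the state, without advancing time (a new reading comes with each control period).
- manip.snapshot(name): name is "scene" or "top" or "wrist"; returns a dict with "pixels" (384x512x3 uint8, blue, green, red), "z_map" (384x512 float32, m along the optical axis (not along the pixel's ray), 0 where there is no reading), "mtx" (3x3 intrinsics, pixels), "rvec" (rotation vector, rad) and "tvec" (3), from world to camera coordinates, as OpenCV has them; the wrist camera has in their place "hand_eye" (4x4, takes a point from camera to tool coordinates, whose origin is the TCP and whose axes are the flange's). Camera axes: x right, y down, z forward; pixel columns grow to the right and rows downward; lengths in m; the calibration is good to about 2 mm. A picture is of the moment at which its call begins: read the wrist's pose just before it.
- manip.finish_job(): hands the job in; it is judged then, once.
Trained networks look in a picture, given as the dict that the camera call returned (one of the last four; its "shot" number tells which), for a name from the list of things; names that differ only in an ending like _2 or _b are one class to them, and where a whole thing is asked for, a point or a joint stands for the part that bears it (a point fixed in the world has none). Each returns a list of dicts, best first, with "confidence" (0 to 1); they miss things now and then, are a little off and sometimes report something else, mostly with a low value. They report only what shows in the picture. A call takes as long as a camera call. They do not tell look-alikes from the thing itself.
- manip.boxes_of(label, picture): "pixel" ([row, column] in pixels, amid what is visible of it).
The state is a dict: "t": time; "joint_pos": joint angles; "qd": joint speeds; "tau": joint torques, N m; "position": TCP position; "eef_rot": TCP orientation; "wrist_force": force on the tool from outside, world axes, zero at the start; "wrist_torque": the same for the moment, N m; "width": finger opening in m; "grip_force": force on a finger pad.
Only numpy, scipy, OpenCV 4.12 (cv2) and the standard library are available. Lean on these libraries where they do the work, as an engineer would, in place of code of your own. Each camera call takes 0.05 s, during which the arm holds its last target. There are 200 camera calls.

## Working session

There is one attempt and no reset: what is moved stays moved. The work goes in short steps, Python scripts to look and compute and a tool call to move; the robot and the scene stay as the last step left them, time stands still between calls to the robot, and variables do not carry over. Pictures are saved under pics/ and viewed, at most 10 in all, crops included, and the job is handed in when it is done.

Besides the shell and the picture viewer there is one more tool, called after ">>>" in YAML: its name, and indented under it one key for each argument. apply_moves: Moves the arm, as the interface text tells. Its arguments: {"type":"object","properties":{"targets":{"type":"array"}},"required":["targets"]}

```bash
mkdir -p pics; cat > h.py <<'E'
import numpy as np, cv2
from workcell import manip
from scipy.spatial.transform import Rotation as R
def world(p):
    z=p["z_map"]; K=np.array(p["mtx"]); v,u=np.mgrid[:384,:512]
    c=np.stack([(u-K[0,2])/K[0,0]*z,(v-K[1,2])/K[1,1]*z,z],-1)
    Rm=cv2.Rodrigues(np.array(p["rvec"],float))[0]; w=(c-np.array(p["tvec"]).reshape(3))@Rm
    w[z==0]=np.nan; return w
E
python3 - <<'E'
from h import *
s=manip.sense(); print(s["position"],s["eef_rot"],s["t"],manip.pinch_z)
for n in ["top","scene"]:
    p=manip.snapshot(n); cv2.imwrite(f"pics/{n}1.png",p["pixels"]); w=world(p)
    np.savez(f"{n}1.npz",px=p["pixels"],w=w)
    for l in ["selector","pointer","pointer_tip","port_orange","feeder","lever","lever_tip","mug","bowl","bit_tower","spare_motor"]:
        for d in manip.boxes_of(l,p)[:3]:
            r,c=map(int,d["pixel"]); print(n,l,r,c,round(d["confidence"],2),np.round(w[r,c],3))
E
```

```text
[0.19465921 0.54049674 0.30295908] [ 1.72027588e-01  9.85091596e-01 -9.86857126e-04 -2.85657152e-04] 0.0 0.0539
top selector 182 199 0.74 [0.556 0.136 0.006]
top selector 135 327 0.6 [ 0.715 -0.288  0.062]
top pointer 166 194 0.58 [0.6   0.148 0.064]
top pointer_tip 168 195 0.7 [0.593 0.144 0.067]
top port_orange 173 238 0.42 [0.588 0.005 0.021]
top port_orange 184 319 0.37 [ 0.548 -0.26   0.075]
top feeder 173 356 0.87 [ 0.593 -0.388  0.044]
top feeder 259 416 0.67 [ 0.314 -0.572  0.066]
top feeder 181 306 0.56 [ 0.562 -0.222  0.042]
top lever 183 314 0.73 [ 0.553 -0.246  0.062]
top lever 174 364 0.5 [ 0.586 -0.409  0.065]
top lever 264 424 0.48 [ 0.299 -0.596  0.07 ]
top lever_tip 172 364 0.72 [ 0.594 -0.411  0.06 ]
top lever_tip 261 426 0.65 [ 0.309 -0.631 -0.006]
top lever_tip 182 314 0.55 [ 0.556 -0.246  0.062]
top mug 257 366 0.88 [ 0.317 -0.428  0.004]
top bowl 240 280 0.17 [ 0.367 -0.141 -0.002]
top bit_tower 138 327 0.69 [ 0.71  -0.292  0.043]
top spare_motor 201 180 0.57 [0.487 0.194 0.031]
top spare_motor 249 90 0.51 [0.323 0.476 0.039]
scene selector 193 297 0.65 [0.572 0.101 0.014]
scene pointer_tip 180 305 0.55 [0.581 0.138 0.061]
scene port_orange 203 291 0.51 [0.603 0.014 0.033]
scene feeder 263 217 0.95 [ 0.609 -0.391  0.05 ]
scene feeder 253 108 0.82 [ 0.311 -0.58   0.044]
scene feeder 228 242 0.68 [ 0.572 -0.231  0.06 ]
scene lever 228 238 0.59 [ 0.564 -0.243  0.064]
scene lever 262 206 0.58 [ 0.593 -0.42   0.068]
scene lever 248 96 0.52 [ 0.219 -0.578  0.004]
scene lever_tip 260 208 0.8 [ 0.594 -0.412  0.071]
scene lever_tip 250 100 0.66 [ 0.304 -0.598  0.068]
scene lever_tip 228 233 0.48 [ 0.554 -0.257  0.068]
scene mug 226 150 0.72 [ 0.351 -0.439  0.084]
scene mug 192 298 0.47 [0.57  0.111 0.012]
scene bowl 229 243 0.71 [ 0.566 -0.22   0.044]
scene bowl 239 293 0.57 [ 0.709 -0.12   0.011]
scene bit_tower 269 268 0.65 [ 0.742 -0.304  0.044]
```

View pics/top1.png

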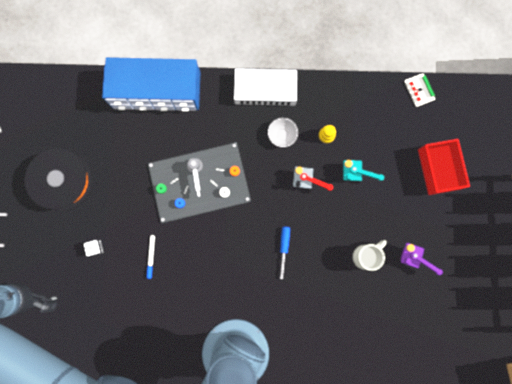

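View pics/scene1.png

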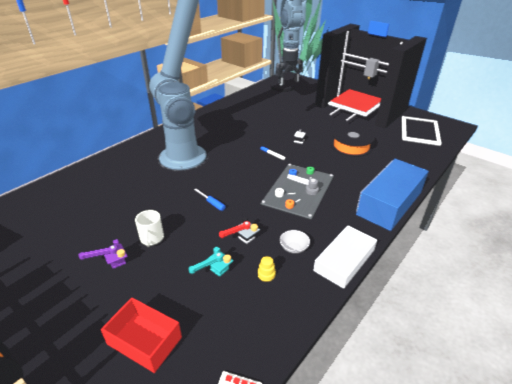

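The top view shows the selector hub at (row 163, col 195), with its pointer aimed down at (190, 197) and the orange port at (171, 235). Feeder candidates are red (180, 305), turquoise (171, 355) and purple (257, 413); the red one fits the description. The orange spool at the left and the red box at the right aren't part of the job.

```bash
python3 - <<'E'
from h import *
d=np.load("top1.npz"); px=d["px"]; w=d["w"]; hsv=cv2.cvtColor(px,cv2.COLOR_BGR2HSV).astype(int)
H,S,V=hsv[...,0],hsv[...,1],hsv[...,2]; z=w[...,2]
def box(r0,r1,c0,c1):
    m=np.zeros(H.shape,bool); m[r0:r1,c0:c1]=1; return m
def rep(n,m): 
    print(n,m.sum(),np.round(np.nanmedian(w[m],0),4),np.round(np.nanmean(w[m],0),4))
sel=box(140,225,145,255)
rep("orange",sel&(S>150)&(H>5)&(H<25)&(z>.02))
rep("green",sel&(S>120)&(H>40)&(H<85)&(z>.02))
rep("blue",sel&(S>120)&(H>95)&(H<125)&(z>.02))
rep("white",box(180,205,215,235)&(S<60)&(V>150)&(z>.022))
rep("hub",sel&(z>.062))
arm=sel&(z>.045)&(z<.062); rep("arm",arm)
print(np.round(w[arm][:,:2][np.argsort(w[arm][:,0])][[0,1,2,3,-3,-1]],3))
f=box(160,200,285,340)
red=f&(S>150)&((H<6)|(H>174))&(z>.04); rep("red",red)
print(np.round(w[red][np.argsort(w[red][:,1])],3)[::4])
rep("plate",f&(S<60)&(z>.03)&(z<.05))
rep("tall",f&(z>.062)&~red)
for (r,c) in [(164,151),(145,234),(220,163),(199,247)]:print(np.round(w[r,c],3))
a=cv2.resize(px[125:230,140:345],None,fx=3.9,fy=3.9,interpolation=cv2.INTER_CUBIC);cv2.imwrite("pics/crop1.png",a)
E
```

```text
orange 72 [0.5923 0.0179 0.0308] [0.5931 0.0183 0.0311]
green 73 [0.5289 0.2605 0.032 ] [0.5288 0.2603 0.0312]
blue 71 [0.481  0.1969 0.0312] [0.4808 0.1969 0.0317]
white 71 [0.5206 0.0492 0.0319] [0.5203 0.0497 0.0318]
hub 84 [0.6047 0.1512 0.0651] [0.599  0.1512 0.0656]
arm 122 [0.5678 0.142  0.0577] [0.5665 0.1435 0.0571]
[[0.502 0.135]
 [0.503 0.132]
 [0.503 0.129]
 [0.505 0.135]
 [0.627 0.149]
 [0.628 0.153]]
red 124 [ 0.5525 -0.261   0.0667] [ 0.5529 -0.2588  0.0664]
[[ 0.541 -0.302  0.062]
 [ 0.548 -0.298  0.062]
 [ 0.543 -0.297  0.071]
 [ 0.537 -0.295  0.064]
 [ 0.534 -0.291  0.065]
 [ 0.536 -0.29   0.071]
 [ 0.54  -0.287  0.068]
 [ 0.547 -0.284  0.067]
 [ 0.55  -0.282  0.063]
 [ 0.541 -0.279  0.063]
 [ 0.542 -0.277  0.074]
 [ 0.553 -0.274  0.068]
 [ 0.55  -0.271  0.067]
 [ 0.546 -0.268  0.067]
 [ 0.552 -0.264  0.07 ]
 [ 0.557 -0.262  0.064]
 [ 0.55  -0.259  0.065]
 [ 0.55  -0.256  0.063]
 [ 0.551 -0.253  0.057]
 [ 0.554 -0.25   0.06 ]
 [ 0.553 -0.246  0.062]
 [ 0.559 -0.245  0.069]
 [ 0.562 -0.242  0.068]
 [ 0.562 -0.239  0.067]
 [ 0.558 -0.235  0.072]
 [ 0.562 -0.229  0.065]
 [ 0.562 -0.226  0.068]
 [ 0.572 -0.222  0.067]
 [ 0.568 -0.219  0.067]
 [ 0.566 -0.213  0.059]
 [ 0.568 -0.203  0.065]]
plate 206 [ 0.5664 -0.212   0.0441] [ 0.5705 -0.2102  0.0438]
tall 58 [ 0.5706 -0.203   0.0679] [ 0.5686 -0.2038  0.068 ]
[0.613 0.3   0.014]
[0.687 0.021 0.008]
[0.425 0.25  0.013]
[ 0.501 -0.028  0.015]
```

View pics/crop1.png

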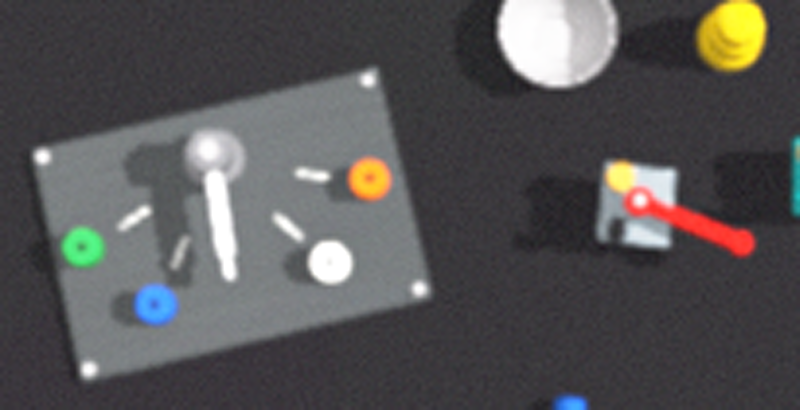

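The crop confirms the choice: pointer from (212, 155) to (230, 278), orange collar at (370, 178), red lever pivot at (640, 200) with its tip at (742, 243), and the black stop at (615, 228). Next I'll fit both mechanisms.

```bash
cat >> h.py <<'E'
def tool():
    s=manip.sense(); return np.array(s["position"]),R.from_quat(s["eef_rot"]).as_matrix(),s
def rel(P,xdir):  # target TCP, world yaw (deg) of tool x -> tool shift mm, turn deg
    p,M,s=tool(); yaw=np.degrees(np.arctan2(M[1,0],M[0,0]))
    t=-((xdir-yaw+180)%360-180)
    return np.round(M.T@(np.array(P)-p)*1000,1),round(t,1)
def pose(c,ang,rad,off,z): # off along ang+90
    a=np.radians(ang); return [c[0]+rad*np.cos(a)-off*np.sin(a),c[1]+rad*np.sin(a)+off*np.cos(a),z]
E
python3 - <<'E'
from h import *
from scipy.optimize import least_squares
P=np.array([[.5925,.018],[.5205,.0495],[.481,.197],[.529,.2604]]); q=np.array([1.2,.6,-.6,-1.2])
f=lambda v:(v[:2]+.135*np.c_[np.cos(v[2]+np.pi+q),np.sin(v[2]+np.pi+q)]-P).ravel()
r=least_squares(f,[.6,.15,0.2]); print("sel",r.x,np.degrees(r.x[2]),"orange ang",180+np.degrees(r.x[2]+1.2),r.fun.round(4))
# pixel -> ray at height z, from top camera
p=manip.snapshot("top");K=np.array(p["mtx"]);Rm=cv2.Rodrigues(np.array(p["rvec"],float))[0];C=-Rm.T@np.array(p["tvec"]).reshape(3)
def ray(r,c,z):
    d=Rm.T@np.linalg.inv(K)@[c,r,1.]; return (C+d*(z-C[2])/d[2])[:2]
g=lambda x,y:(125+(y+.5)/3.9-.5,140+(x+.5)/3.9-.5)
h=r.x[:2]; tip=ray(*g(230,276),.058); print("ptr tip",tip,np.hypot(*(tip-h)),np.degrees(np.arctan2(*(tip-h)[::-1]))%360)
pv=ray(*g(640,201),.067);lt=ray(*g(742,243),.067);bl=ray(*g(616,226),.068)
print("lever",pv,lt,np.hypot(*(lt-pv)),np.degrees(np.arctan2(*(lt-pv)[::-1]))%360,"block",bl,np.hypot(*(bl-pv)))
for k in [(604,162),(677,170),(598,245),(668,250)]:print(ray(*g(*k),.044).round(4))
E
```

```text
sel [0.60826888 0.15166861 0.25785331] 14.773906237143601 orange ang 263.5288416528424 [ 0.0006 -0.0005 -0.0005  0.      0.0001 -0.     -0.0001  0.0005]
ptr tip [0.50411598 0.12969595] 0.10644540081587575 191.91274485439857
lever [ 0.57412332 -0.21161644] [ 0.54056264 -0.29707835] 0.09181534544839694 248.56018423531896 block [ 0.5523158  -0.19160866] 0.029595254345519937
[ 0.6111 -0.1832]
[ 0.6057 -0.2456]
[ 0.5395 -0.1789]
[ 0.5366 -0.2382]
```

```bash
python3 - <<'E'
from h import *
c=[.6083,.1517]
P=pose(c,192,.078,-.042,.18); print(P,rel(P,102))
E
```

```text
[np.float64(0.5232721961284172), np.float64(0.17656508734703458), 0.18] (array([-432.4, -231.6,  123.9]), np.float64(58.2))
```

>>> apply_moves:
  targets:
    - {"tx": -0.04,"ty": -0.02,"tz": 0.01,"turn": 6,"jaw": 1}
    - {"tx": -0.08,"ty": -0.04,"tz": 0.02,"turn": 12,"jaw": 1}
    - {"tx": -0.12,"ty": -0.06,"tz": 0.03,"turn": 18,"jaw": 1}
    - {"tx": -0.16,"ty": -0.08,"tz": 0.04,"turn": 24,"jaw": 1}
    - {"tx": -0.2,"ty": -0.1,"tz": 0.05,"turn": 30,"jaw": 1}
    - {"tx": -0.24,"ty": -0.125,"tz": 0.06,"turn": 36,"jaw": 1}
    - {"tx": -0.28,"ty": -0.15,"tz": 0.07,"turn": 42,"jaw": 1}
    - {"tx": -0.32,"ty": -0.17,"tz": 0.08,"turn": 48,"jaw": 1}
    - {"tx": -0.36,"ty": -0.19,"tz": 0.09,"turn": 54,"jaw": 1}
    - {"tx": -0.4,"ty": -0.21,"tz": 0.1,"turn": 58,"jaw": 1}

```text
t: 2.25
position: [0.5012, 0.2063, 0.2038]
eef_rot: [0.629, 0.777, 0.0, 0.0]
wrist_force: [0.1, 1.0, -0.1]
width: -0.0003
grip_force: 0.0
```

```bash
python3 - <<'E'
from h import *
c=[.6083,.1517]
P=pose(c,192,.078,-.042,.18); print(rel(P,102)); s=tool()[2]; print(s["position"],s["joint_pos"],s["width"])
E
```

```text
(array([-33.7,  15.4,  23.8]), np.float64(-0.0))
[0.50120223 0.20631013 0.20376529] [ 2.73332745e-01  3.60660663e-01 -2.08837513e-01  1.00054701e+00
  2.33886639e-04  1.63507313e+00] -0.0003326265167252301
```

Next: finish the approach, then take a wrist look.

>>> apply_moves:
  targets:
    - {"tx": -0.03,"ty": 0.015,"tz": 0.02,"turn": 0,"jaw": 1}
    - {"tx": -0.03,"ty": 0.015,"tz": 0.02,"turn": 0,"jaw": 1}
    - {"tx": -0.03,"ty": 0.015,"tz": 0.02,"turn": 0,"jaw": 1}

```text
t: 2.55
position: [0.5208, 0.1811, 0.1833]
eef_rot: [0.629, 0.778, -0.0, -0.001]
wrist_force: [0.2, 0.9, -0.7]
width: -0.0004
grip_force: 0.0
```

```bash
python3 - <<'E'
from h import *
c=[.6083,.1517]
print(rel(pose(c,192,.078,-.042,.105),102))
p,M,s=tool(); w=manip.snapshot("wrist"); cv2.imwrite("pics/w1.png",w["pixels"])
T=np.array(w["hand_eye"]);K=np.array(w["mtx"]);z=w["z_map"];v,u=np.mgrid[:384,:512]
X=np.stack([(u-K[0,2])/K[0,0]*z,(v-K[1,2])/K[1,1]*z,z],-1)@T[:3,:3].T+T[:3,3]; W=X@M.T+p
h=cv2.cvtColor(w["pixels"],cv2.COLOR_BGR2HSV)
a=(z>0)&(W[...,2]>.047)&(W[...,2]<.063)&(W[...,0]<.585)&(W[...,0]>.49)&(abs(W[...,1]-.135)<.05)&(np.hypot(X[...,0],X[...,1])>.02)
A=W[a][:,:2]; print(a.sum(),A.mean(0),A.min(0)); l=cv2.fitLine(A.astype(np.float32),cv2.DIST_HUBER,0,.01,.01).ravel(); print(l,np.degrees(np.arctan2(l[1],l[0]))%180)
E
```

```text
(array([-5. ,  1.6, 78.3]), np.float64(0.1))
1375 [0.56166303 0.14595656] [0.49941281 0.12921052]
[0.9756855  0.21917541 0.5555703  0.14557438] 12.6606045
```

View pics/w1.png

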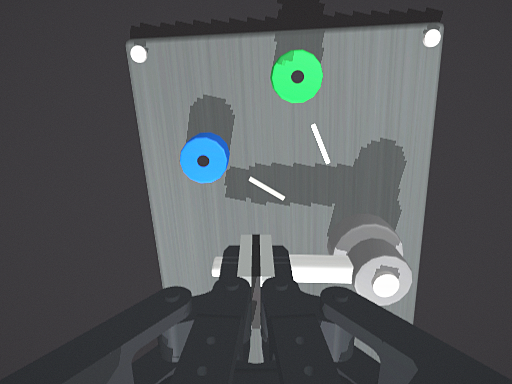

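The wrist view shows the pointer from (385, 282) to (215, 268), with the closed fingers above and beside it. Blue (205, 160) is clear. The fitted angle of 192.7° agrees with the first one, so I'll descend.

>>> apply_moves:
  targets:
    - {"tx": 0,"ty": 0.002,"tz": 0.03,"turn": 0,"jaw": 1}
    - {"tx": 0,"ty": 0.002,"tz": 0.06,"turn": 0,"jaw": 1}
    - {"tx": 0,"ty": 0.002,"tz": 0.08,"turn": 0,"jaw": 1}
    - {"tx": 0,"ty": 0.002,"tz": 0.08,"turn": 0,"jaw": 1}

```text
t: 3.0
position: [0.5201, 0.183, 0.1019]
eef_rot: [0.627, 0.779, -0.002, -0.002]
wrist_force: [-0.5, 0.6, -0.1]
width: 0.0001
grip_force: 0.0
```

```bash
python3 - <<'E'
from h import *
c=[.6083,.1517]; print(tool()[2]["position"],tool()[2]["wrist_force"])
for a in range(192,270,8): print(a,rel(pose(c,a,.078,-.017,.105),a-90))
print(263.5,rel(pose(c,263.5,.078,-.017,.105),173.5))
E
```

```text
[0.52012811 0.18296956 0.10191248] [-0.4763649   0.58416359 -0.1016824 ]
192 (array([-31.9,   1.5,  -3.1]), np.float64(0.3))
200 (array([-42.9,  -0.1,  -3.1]), np.float64(-7.7))
208 (array([-54.1,  -0.2,  -3.1]), np.float64(-15.7))
216 (array([-65.1,   1.2,  -3.1]), np.float64(-23.7))
224 (array([-75.9,   4.1,  -3.1]), np.float64(-31.7))
232 (array([-86.1,   8.6,  -3.2]), np.float64(-39.7))
240 (array([-95.6,  14.4,  -3.2]), np.float64(-47.7))
248 (array([-104.2,   21.4,   -3.2]), np.float64(-55.7))
256 (array([-111.7,   29.6,   -3.3]), np.float64(-63.7))
264 (array([-118.1,   38.8,   -3.3]), np.float64(-71.7))
263.5 (array([-117.7,   38.2,   -3.3]), np.float64(-71.2))
```

>>> apply_moves:
  targets:
    - {"tx": -0.016,"ty": 0.001,"tz": -0.003,"turn": 0,"jaw": 1}
    - {"tx": -0.032,"ty": 0.001,"tz": -0.003,"turn": 0,"jaw": 1}
    - {"tx": -0.043,"ty": 0,"tz": -0.003,"turn": -7.7,"jaw": 1}
    - {"tx": -0.054,"ty": 0,"tz": -0.003,"turn": -15.7,"jaw": 1}
    - {"tx": -0.065,"ty": 0.001,"tz": -0.003,"turn": -23.7,"jaw": 1}
    - {"tx": -0.076,"ty": 0.004,"tz": -0.003,"turn": -31.7,"jaw": 1}
    - {"tx": -0.086,"ty": 0.0085,"tz": -0.003,"turn": -39.7,"jaw": 1}
    - {"tx": -0.0955,"ty": 0.0145,"tz": -0.003,"turn": -47.7,"jaw": 1}
    - {"tx": -0.1,"ty": 0.018,"tz": -0.003,"turn": -52,"jaw": 1}
    - {"tx": -0.1,"ty": 0.018,"tz": -0.003,"turn": -52,"jaw": 1}

```text
t: 4.0
position: [0.5635, 0.0866, 0.1087]
eef_rot: [0.224, 0.974, 0.0, 0.002]
wrist_force: [0.1, -0.4, -0.0]
width: -0.0
grip_force: 0.0
```

```bash
cat > ptr.py <<'E'
from h import *
import sys
c=np.array([.6083,.1517]); p=manip.snapshot("top"); w=world(p); cv2.imwrite("pics/"+sys.argv[1]+".png",cv2.resize(p["pixels"][125:230,140:345],None,fx=3.9,fy=3.9,interpolation=cv2.INTER_CUBIC))
t,M,s=tool(); d=w[...,:2]-c; r=np.hypot(d[...,0],d[...,1]); ft=np.hypot(*(w[...,:2]-t[:2]).transpose(2,0,1))
m=(w[...,2]>.046)&(w[...,2]<.064)&(r>.03)&(r<.115)&(p["pixels"].min(-1)>120)
if m.any(): print("n",m.sum(),"ptr ang",np.degrees(np.arctan2(d[m][:,1].mean(),d[m][:,0].mean()))%360)
print("tool",s["t"],t,s["wrist_force"])
for a in (248,252,256,260,263.5): print(a,rel(pose(c,a,.078,-.017,.105),a-90))
E
python3 ptr.py p2
```

```text
n 1 ptr ang 249.37001556563322
tool 4.05 [0.56296802 0.08701592 0.10839104] [ 0.64819449  0.03112997 -0.47124687]
248 (array([-0.9, -1. ,  3.4]), np.float64(-4.0))
252 (array([-6.4, -1.6,  3.4]), np.float64(-8.0))
256 (array([-12. ,  -1.8,   3.4]), np.float64(-12.0))
260 (array([-17.5,  -1.7,   3.4]), np.float64(-16.0))
263.5 (array([-22.4,  -1.2,   3.4]), np.float64(-19.5))
```

View pics/p2.png

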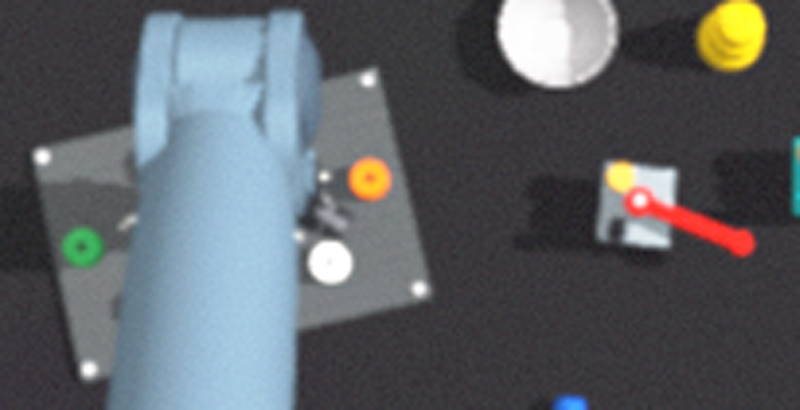

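The top view is blocked by the arm; only the finger near (325, 210) shows. I'll push on to 260° and check with the wrist camera.

>>> apply_moves:
  targets:
    - {"tx": -0.004,"ty": -0.001,"tz": 0.003,"turn": -5,"jaw": 1}
    - {"tx": -0.009,"ty": -0.0015,"tz": 0.003,"turn": -10,"jaw": 1}
    - {"tx": -0.014,"ty": -0.002,"tz": 0.003,"turn": -14,"jaw": 1}
    - {"tx": -0.0175,"ty": -0.0017,"tz": 0.003,"turn": -16,"jaw": 1}
    - {"tx": -0.0175,"ty": -0.0017,"tz": 0.003,"turn": -16,"jaw": 1}

```text
t: 4.55
position: [0.5771, 0.0786, 0.1046]
eef_rot: [0.086, 0.996, -0.0, 0.001]
wrist_force: [0.5, 0.5, 0.2]
width: 0.0002
grip_force: 0.0
```

```bash
cat > wp.py <<'E'
from h import *
import sys
c=np.array([.6083,.1517]); p,M,s=tool(); w=manip.snapshot("wrist"); cv2.imwrite("pics/"+sys.argv[1]+".png",w["pixels"])
T=np.array(w["hand_eye"]);K=np.array(w["mtx"]);z=w["z_map"];v,u=np.mgrid[:384,:512]
X=np.stack([(u-K[0,2])/K[0,0]*z,(v-K[1,2])/K[1,1]*z,z],-1)@T[:3,:3].T+T[:3,3]; W=X@M.T+p
d=W[...,:2]-c; r=np.hypot(d[...,0],d[...,1])
a=(z>0)&(W[...,2]>.05)&(W[...,2]<.064)&(r>.03)&(r<.115)&(w["pixels"].min(-1)>110)
if a.any():
    th=np.degrees(np.arctan2(d[a][:,1],d[a][:,0]))%360; print(a.sum(),"ptr",np.median(th),"rows/cols",v[a].mean(),u[a].mean(),"r",r[a].min(),r[a].max())
h=cv2.cvtColor(w["pixels"],cv2.COLOR_BGR2HSV).astype(int)
o=(z>0)&(h[...,0]>5)&(h[...,0]<22)&(h[...,1]>150)&(W[...,2]>.025)
if o.any(): print("orange",o.sum(),W[o].mean(0),np.degrees(np.arctan2(d[o][:,1].mean(),d[o][:,0].mean()))%360)
print(s["t"],p,s["wrist_force"])
for a in (256,260,262,263.5,265): print(a,rel(pose(c,a,.078,-.017,.105),a-90))
E
python3 wp.py w2
```

```text
525 ptr 238.88498966322652 rows/cols 264.2038095238095 255.67619047619047 r 0.03027600514984208 0.08988405939360901
orange 1144 [0.58304858 0.021166   0.030517  ] 259.05153422668775
4.55 [0.57712818 0.07860373 0.10459917] [0.48842996 0.51014031 0.19283063]
256 (array([ 4.2,  0.6, -0.5]), np.float64(4.1))
260 (array([-1.2, -0.7, -0.5]), np.float64(0.1))
262 (array([-3.9, -1.3, -0.5]), np.float64(-1.9))
263.5 (array([-6. , -1.6, -0.5]), np.float64(-3.4))
265 (array([-8.1, -1.9, -0.5]), np.float64(-4.9))
```

View pics/w2.png

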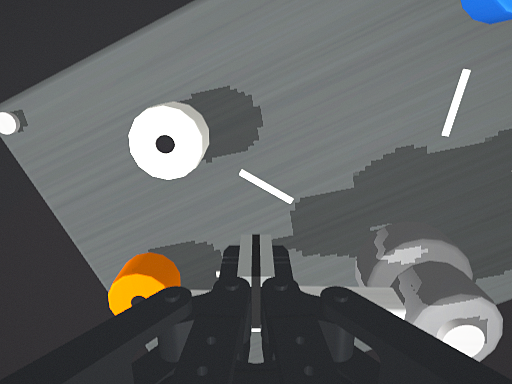

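The wrist view shows the pointer from (400, 300) to (217, 273), lying just ahead of the fingers and almost aimed at orange (145, 285). I'll nudge it to about 262.5°, back off, lift and check.

>>> apply_moves:
  targets:
    - {"tx": -0.003,"ty": -0.001,"tz": 0,"turn": -2,"jaw": 1}
    - {"tx": -0.005,"ty": -0.0015,"tz": 0,"turn": -2.5,"jaw": 1}
    - {"tx": -0.005,"ty": -0.0015,"tz": 0,"turn": -2.5,"jaw": 1}
    - {"tx": 0.01,"ty": 0,"tz": 0,"turn": -2.5,"jaw": 1}
    - {"tx": 0.03,"ty": 0,"tz": 0,"turn": -2.5,"jaw": 1}
    - {"tx": 0.035,"ty": 0,"tz": -0.05,"turn": -2.5,"jaw": 1}
    - {"tx": 0.035,"ty": 0,"tz": -0.1,"turn": -2.5,"jaw": 1}
    - {"tx": 0.035,"ty": 0,"tz": -0.1,"turn": -2.5,"jaw": 1}

```text
t: 5.4
position: [0.5459, 0.0853, 0.2111]
eef_rot: [0.064, 0.998, 0.001, 0.006]
wrist_force: [0.8, -0.1, 0.1]
width: -0.0001
grip_force: 0.0
```

```bash
python3 wp.py w3; python3 ptr.py p3|head -2
```

```text
645 ptr 259.736743390239 rows/cols 258.0635658914729 281.7829457364341 r 0.03010149556198976 0.10899357434371484
orange 193 [0.58637575 0.02377868 0.02903166] 260.2746471379223
5.4 [0.5459165  0.08525844 0.21110395] [ 0.75845263 -0.13853373  0.10445921]
256 (array([-27.5,  -1.5, 103.6]), np.float64(6.6))
260 (array([-32.8,  -3.1, 103.6]), np.float64(2.6))
262 (array([-35.5,  -3.8, 103.6]), np.float64(0.6))
263.5 (array([-37.5,  -4.3, 103.6]), np.float64(-0.9))
265 (array([-39.6,  -4.6, 103.7]), np.float64(-2.4))
n 16 ptr ang 262.37085518798415
tool 5.5 [0.54354487 0.08503953 0.20594963] [-0.37190342  0.6293973  -0.3291365 ]
```

View pics/w3.png

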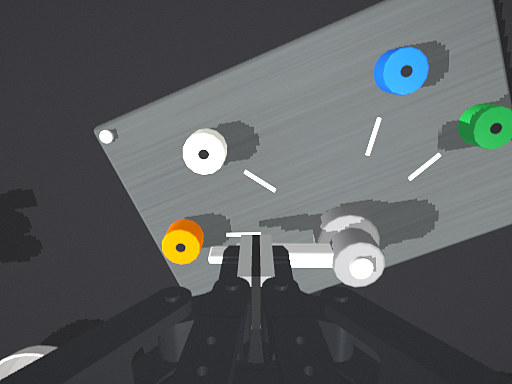

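The pointer, from (360, 255) to (210, 255), now aims at orange (182, 245). I'll travel to the lever and confirm from the top view once the arm is clear.

```bash
python3 - <<'E'
from h import *
print(rel(pose([.574,-.2116],248.6,.078,.042,.2),158.6))
E
```

```text
(array([ -90. , -376.2,    6.1]), np.float64(14.0))
```

>>> apply_moves:
  targets:
    - {"tx": -0.01,"ty": -0.04,"tz": 0,"turn": 1,"jaw": 1}
    - {"tx": -0.02,"ty": -0.08,"tz": 0,"turn": 3,"jaw": 1}
    - {"tx": -0.03,"ty": -0.12,"tz": 0,"turn": 5,"jaw": 1}
    - {"tx": -0.04,"ty": -0.16,"tz": 0,"turn": 7,"jaw": 1}
    - {"tx": -0.05,"ty": -0.2,"tz": 0,"turn": 9,"jaw": 1}
    - {"tx": -0.06,"ty": -0.24,"tz": 0,"turn": 11,"jaw": 1}
    - {"tx": -0.07,"ty": -0.28,"tz": 0.002,"turn": 13,"jaw": 1}
    - {"tx": -0.08,"ty": -0.32,"tz": 0.004,"turn": 14,"jaw": 1}
    - {"tx": -0.085,"ty": -0.36,"tz": 0.006,"turn": 14,"jaw": 1}
    - {"tx": -0.09,"ty": -0.376,"tz": 0.006,"turn": 14,"jaw": 1}

```text
t: 6.5
position: [0.5822, -0.3028, 0.1952]
eef_rot: [0.187, 0.982, -0.0, -0.002]
wrist_force: [-0.3, 2.0, 0.4]
width: -0.0001
grip_force: 0.0
```

```bash
python3 ptr.py p4|head -2; python3 - <<'E'
from h import *
P=pose([.574,-.2116],248.6,.078,.042,.113);print(rel(P,158.6))
p,M,s=tool();w=manip.snapshot("wrist");cv2.imwrite("pics/w4.png",w["pixels"])
T=np.array(w["hand_eye"]);K=np.array(w["mtx"]);z=w["z_map"];v,u=np.mgrid[:384,:512]
X=np.stack([(u-K[0,2])/K[0,0]*z,(v-K[1,2])/K[1,1]*z,z],-1)@T[:3,:3].T+T[:3,3]; W=X@M.T+p
h=cv2.cvtColor(w["pixels"],cv2.COLOR_BGR2HSV).astype(int)
o=(z>0)&((h[...,0]<6)|(h[...,0]>174))&(h[...,1]>150)&(W[...,2]>.055)&(abs(W[...,2]-.06)<.02)
print("red",o.sum()); A=W[o][:,:2].astype(np.float32)
l=cv2.fitLine(A,cv2.DIST_HUBER,0,.01,.01).ravel();print(l,np.degrees(np.arctan2(l[1],l[0]))%180+180,A.min(0),A.max(0))
E
```

```text
n 87 ptr ang 261.66238765949504
tool 6.55 [ 0.58265253 -0.30412771  0.19525772] [-0.11084439 -2.20964844  1.42781439]
(array([-0.3,  5.1, 82.2]), np.float64(-0.2))
red 4570
[ 0.3613242   0.9324403   0.554659   -0.25123793] 248.81845 [ 0.52918786 -0.30423   ] [ 0.5825967  -0.19879977]
```

View pics/w4.png

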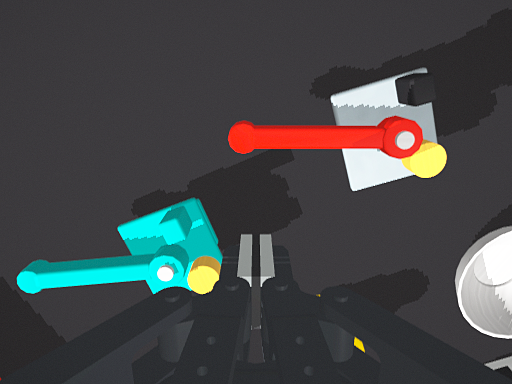

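View pics/p4.png

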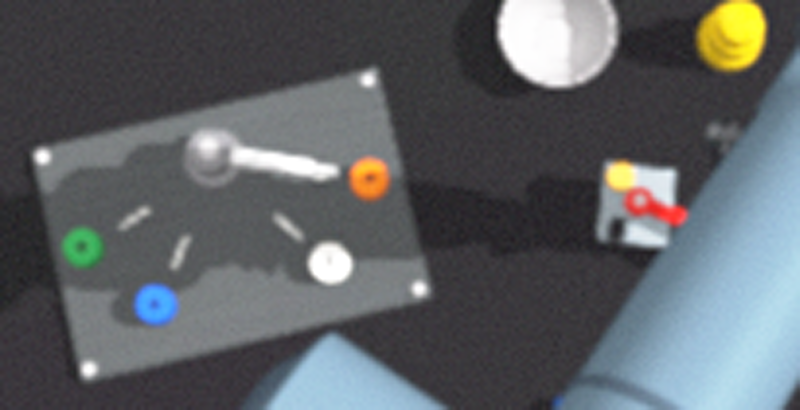

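The top crop shows the pointer from (212, 155) to (335, 172) aimed at the orange port (370, 178): 261.7° against the 263.5° wanted, which is inside tolerance. The wrist view has the red lever from (403, 138) to (242, 137), unchanged, and the turquoise look-alike at left, about 25 mm clear of the fingers. I'll descend.

>>> apply_moves:
  targets:
    - {"tx": 0,"ty": 0.007,"tz": 0.02,"turn": 0,"jaw": 1}
    - {"tx": 0,"ty": 0.007,"tz": 0.05,"turn": 0,"jaw": 1}
    - {"tx": 0,"ty": 0.007,"tz": 0.08,"turn": 0,"jaw": 1}
    - {"tx": 0,"ty": 0.007,"tz": 0.082,"turn": 0,"jaw": 1}
    - {"tx": 0,"ty": 0.007,"tz": 0.082,"turn": 0,"jaw": 1}

```text
t: 7.1
position: [0.5851, -0.2913, 0.1146]
eef_rot: [0.185, 0.983, 0.001, -0.002]
wrist_force: [-0.1, -0.4, 1.2]
width: 0.0001
grip_force: 0.0
```

```bash
python3 - <<'E'
from h import *
s=tool()[2]; print(s["position"],s["wrist_force"])
for a in [248.6]+list(range(240,175,-8))+[175]: print(a,rel(pose([.574,-.2116],a,.075,.017,.111),a-90))
E
```

```text
[ 0.58509877 -0.29125798  0.1146126 ] [-0.13716717 -0.37234893  1.15398661]
248.6 (array([22.4, -4.8,  3.7]), np.float64(0.1))
240 (array([33.8, -6.5,  3.7]), np.float64(8.7))
232 (array([44.5, -6.5,  3.8]), np.float64(16.7))
224 (array([55.2, -5. ,  3.8]), np.float64(24.7))
216 (array([65.5, -2.1,  3.9]), np.float64(32.7))
208 (array([75.3,  2.3,  3.9]), np.float64(40.7))
200 (array([84.4,  8. ,  4. ]), np.float64(48.7))
192 (array([92.6, 14.8,  4. ]), np.float64(56.7))
184 (array([99.8, 22.8,  4. ]), np.float64(64.7))
176 (array([105.8,  31.7,   4.1]), np.float64(72.7))
175 (array([106.5,  32.9,   4.1]), np.float64(73.7))
```

>>> apply_moves:
  targets:
    - {"tx": 0.012,"ty": -0.004,"tz": 0.003,"turn": 0,"jaw": 1}
    - {"tx": 0.023,"ty": -0.005,"tz": 0.003,"turn": 0,"jaw": 1}
    - {"tx": 0.034,"ty": -0.0065,"tz": 0.003,"turn": 8.5,"jaw": 1}
    - {"tx": 0.0445,"ty": -0.0065,"tz": 0.003,"turn": 16.5,"jaw": 1}
    - {"tx": 0.055,"ty": -0.005,"tz": 0.003,"turn": 24.5,"jaw": 1}
    - {"tx": 0.0655,"ty": -0.002,"tz": 0.003,"turn": 32.5,"jaw": 1}
    - {"tx": 0.0755,"ty": 0.0025,"tz": 0.003,"turn": 40.5,"jaw": 1}
    - {"tx": 0.0845,"ty": 0.008,"tz": 0.003,"turn": 48.5,"jaw": 1}
    - {"tx": 0.0925,"ty": 0.015,"tz": 0.003,"turn": 56.5,"jaw": 1}
    - {"tx": 0.0925,"ty": 0.015,"tz": 0.003,"turn": 56.5,"jaw": 1}

```text
t: 8.1
position: [0.5059, -0.2448, 0.1149]
eef_rot: [0.628, 0.779, 0.0, 0.001]
wrist_force: [0.0, 0.4, -0.2]
width: 0.0003
grip_force: 0.0
```

```bash
python3 - <<'E'
from h import *
s=tool()[2]; print(s["position"],s["wrist_force"])
for a in (184,180,176,175,173,171): print(a,rel(pose([.574,-.2116],a,.075,.017,.111),a-90))
E
```

```text
[ 0.50594044 -0.24475467  0.11488233] [ 0.04925569  0.38249605 -0.16314624]
184 (array([11.9, -3.1,  3.9]), np.float64(8.3))
180 (array([17.3, -3.4,  3.9]), np.float64(12.3))
176 (array([22.6, -3.2,  3.8]), np.float64(16.3))
175 (array([24. , -3.1,  3.8]), np.float64(17.3))
173 (array([26.6, -2.9,  3.8]), np.float64(19.3))
171 (array([29.3, -2.5,  3.8]), np.float64(21.3))
```

>>> apply_moves:
  targets:
    - {"tx": 0.007,"ty": -0.002,"tz": 0.003,"turn": 6,"jaw": 1}
    - {"tx": 0.013,"ty": -0.003,"tz": 0.003,"turn": 11,"jaw": 1}
    - {"tx": 0.019,"ty": -0.003,"tz": 0.003,"turn": 14,"jaw": 1}
    - {"tx": 0.023,"ty": -0.003,"tz": 0.003,"turn": 16.5,"jaw": 1}
    - {"tx": 0.0245,"ty": -0.003,"tz": 0.003,"turn": 17,"jaw": 1}
    - {"tx": 0.0245,"ty": -0.003,"tz": 0.003,"turn": 17,"jaw": 1}

```text
t: 8.7
position: [0.4983, -0.2224, 0.1109]
eef_rot: [0.735, 0.678, 0.0, 0.001]
wrist_force: [-0.8, 0.2, 0.3]
width: -0.0001
grip_force: 0.1
```

```bash
python3 - <<'E'
from h import *
s=tool()[2]; print(s["position"],s["wrist_force"],s["wrist_torque"])
for a in (175,173,171,169): print(a,rel(pose([.574,-.2116],a,.075,.017,.111),a-90))
E
```

```text
[ 0.49829383 -0.2224041   0.1108834 ] [-0.7858142   0.2418044   0.33607317] [-0.06220263 -0.04651159  0.0159003 ]
175 (array([ 0.4, -0.5, -0.1]), np.float64(0.3))
173 (array([ 3. , -1.1, -0.1]), np.float64(2.3))
171 (array([ 5.6, -1.5, -0.1]), np.float64(4.3))
169 (array([ 8.3, -1.8, -0.1]), np.float64(6.3))
```

There's no reaction from the stop yet, so I'll creep on.

>>> apply_moves:
  targets:
    - {"tx": 0.001,"ty": 0,"tz": 0,"turn": 1,"jaw": 1}
    - {"tx": 0.002,"ty": -0.0005,"tz": 0,"turn": 1.5,"jaw": 1}
    - {"tx": 0.003,"ty": -0.001,"tz": 0,"turn": 2,"jaw": 1}
    - {"tx": 0.003,"ty": -0.001,"tz": 0,"turn": 2,"jaw": 1}
    - {"tx": 0.003,"ty": -0.001,"tz": 0,"turn": 2,"jaw": 1}

```text
t: 9.2
position: [0.4972, -0.2196, 0.1102]
eef_rot: [0.748, 0.664, 0.0, 0.001]
wrist_force: [1.2, -3.1, 0.3]
width: -0.0
grip_force: 1.6
```

>>> apply_moves:
  targets:
    - {"tx": 0.001,"ty": 0,"tz": 0,"turn": 0,"jaw": 1}
    - {"tx": 0.002,"ty": 0,"tz": 0,"turn": 0,"jaw": 1}
    - {"tx": 0.002,"ty": 0,"tz": 0,"turn": 0,"jaw": 1}
    - {"tx": 0.002,"ty": 0,"tz": 0,"turn": 0,"jaw": 1}

```text
t: 9.6
position: [0.4973, -0.2184, 0.1103]
eef_rot: [0.748, 0.664, -0.001, 0.001]
wrist_force: [-0.1, -6.2, -0.4]
width: -0.0002
grip_force: 3.3
```

The force climbs to 6 N with almost no motion, so the lever is on its stop. I'll back off, lift and move aside to check.

>>> apply_moves:
  targets:
    - {"tx": -0.02,"ty": 0,"tz": 0,"turn": 0,"jaw": 1}
    - {"tx": -0.035,"ty": 0,"tz": 0,"turn": 0,"jaw": 1}
    - {"tx": -0.035,"ty": 0,"tz": -0.05,"turn": 0,"jaw": 1}
    - {"tx": -0.035,"ty": 0,"tz": -0.1,"turn": 0,"jaw": 1}
    - {"tx": -0.075,"ty": -0.02,"tz": -0.11,"turn": 0,"jaw": 1}
    - {"tx": -0.115,"ty": -0.04,"tz": -0.11,"turn": 0,"jaw": 1}
    - {"tx": -0.155,"ty": -0.06,"tz": -0.11,"turn": 0,"jaw": 1}
    - {"tx": -0.155,"ty": -0.06,"tz": -0.11,"turn": 0,"jaw": 1}
    - {"tx": -0.155,"ty": -0.06,"tz": -0.11,"turn": 0,"jaw": 1}

```text
t: 10.5
position: [0.4179, -0.3639, 0.2193]
eef_rot: [0.749, 0.663, 0.001, -0.001]
wrist_force: [0.1, 1.1, -0.4]
width: -0.0002
grip_force: 0.0
```

```bash
python3 ptr.py p5|head -2
```

```text
n 87 ptr ang 261.7232839686505
tool 10.55 [ 0.41844669 -0.3630609   0.21931384] [ 0.12022932 -0.31635397 -0.32463324]
```

View pics/p5.png

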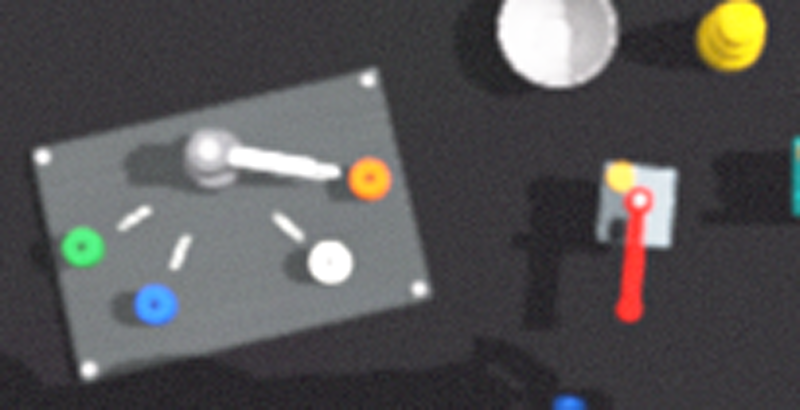

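The lever now runs from (640, 200) to (628, 312), about 174°, parallel to the feeder's edges and against the black block. The pointer is still on orange and the arm is clear, so I'm handing in.

```bash
python3 -c "
from workcell import manip
print(manip.finish_job())"
```

```text
the job is handed in; nothing more can be done
None
```

The job is handed in: the pointer was left within about 2° of the orange port and the red lever closed on its stop; the hand-in call returned no verdict.

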